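# Stand the tipped sample cell back up in its lane

### The job

One of the four steel sample cells queued in the shallow lane has tipped over, and there is no room to turn it between its neighbours: lift it out, stand it mouth up on the clear desk in front of the lane and let go of it there. Then take it again from above and put it back into the gap in the lane, standing flat on the lane's floor, mouth up and clear of the other cells. Set it down rather than dropping it, and leave the other cells and the rest of the desk as they are.

Things in the scene. Friction and masses are not known exactly. Their poses are not given: they have to be found in the camera images.
- tipped_cell: the cell on its side: plain steel cup, 50 mm outside diameter, 70 mm tall, wall about 10 mm, about 0.3 kg, base closed. Origin in the middle of its axis, 35 mm from base and mouth; z axis from base to mouth. It starts lying along the lane's +y (within 0.1 rad), its middle on one of the row's four places. Its rough skin keeps it from rolling unless pushed
- lane: fixed aluminium tray, 74 x 296 mm: floor 4 mm thick, rails and end stops 10 mm above the desk; inside 62 mm (x) by 284 mm (y). Origin at the centre of its underside, on the desk; x across it, away from the robot, y along it, z up. The row's four places lie at about y = -99, -33, 33, 99 mm, x = 0. The desk in front (-x) of its middle is clear, 0.15 m square
- cell_a: one of three identical upright cells in the lane, 50 mm diameter, 70 mm tall, steel cup, loose. Origin at the centre of its underside, z up
- cell_b: as cell_a; which place each one holds varies
- cell_c: as cell_a
- mug: white mug on the desk, right front, 78 mm diameter, 97 mm tall, loose bystander; origin at the centre of its underside
- tin: flat round tin on the left, 66 mm diameter, 24 mm tall, loose bystander; origin at the centre of its underside
- vial: small capped vial behind the lane on the right, 25 mm diameter, 62 mm tall, loose bystander; origin at the centre of its underside
Mind the look-alikes: they are no part of the job. Leave any green look-alike of the cell_c alone. Leave any purple or yellow look-alike of the tipped_cell alone.

How it is judged:
On the way:
1. the tipped cell has been stood mouth up on the desk in front of the lane and let go of (angle between tipped_cell's own z axis and vertical below 0.15 rad and height (world z) of tipped_cell below 0.0375 m and x of tipped_cell in the frame of lane below -0.06 m and contact force between the fingers and tipped_cell below 0.05 N and linear speed of tipped_cell below 0.03 m/s), for 0.15 s.
At the end, for the whole second after the job is handed in: the cell stands at rest on the lane's floor, mouth up within 0.08 rad, its axis within 10 mm of the lane's centre line and between the end stops, at least 2.5 mm clear of the three other cells; those stand upright within 15 mm of where they were (angle between each of tipped_cell, cell_a, cell_b, cell_c's own z axis and vertical below 0.08 rad and x of tipped_cell in the frame of lane between -0.01 and 0.01 m and y of tipped_cell in the frame of lane between -0.119 and 0.119 m and z of tipped_cell in the frame of lane between 0.036 and 0.042 m and linear speed of tipped_cell below 0.01 m/s and horizontal distance between tipped_cell and cell_a above 0.0525 m and horizontal distance between tipped_cell and cell_b above 0.0525 m and horizontal distance between tipped_cell and cell_c above 0.0525 m and distance of each of cell_a, cell_b, cell_c from where it was at the start of the episode below 0.015 m); the robot touches nothing.
It fails at once if another cell in the lane was knocked: pushed more than 20 mm or tilted more than 0.3 rad (distance of any of cell_a, cell_b, cell_c from where it was at the start of the episode above 0.02 m or angle between any of cell_a, cell_b, cell_c's own z axis and vertical above 0.3 rad).
It fails at once if the mug, the tin or the vial was moved more than 20 mm (distance of any of mug, tin, vial from where it was at the start of the episode above 0.02 m).
It fails at once if the cell was dropped: it fell faster than 0.7 m/s (about 25 mm) while not held (linear speed of tipped_cell above 0.7 m/s and contact force between the fingers and tipped_cell below 0.05 N).
It also fails if it takes over 58 s, if anything falls off the work surface, if the arm or the gripper's body presses on something with over 40 N, if the wrist force passes 120 N, or if a joint passes its speed limit or range.

### The arm

A 7-joint arm with a two-finger parallel gripper is mounted at the origin on a cart in front of the work surface, level with it; the furniture and walls round the work are solid. World frame = base frame: x ahead of the robot, y to its left, z up, the work surface at z = 0. Lengths are in m, angles in rad, forces in N, time in s.
With the tool pointing down it reaches from about 0.4 to 0.9 m from the base axis. Payload 5.6 kg.
Tool frame: the origin (TCP) lies midway between the tips of the shut fingers; the grasp point (between the pads) lies 19 mm behind it; z points along the fingers, y is the line along which they close (so a half turn about z gives the same grasp; the last joint's range is limited). The gripper opens to 92 mm and grips with 3 to 60 N. Pads are 20 mm wide; open, the fingers measure 128 mm over their backs; the gripper's body (75 mm by 189 mm) begins 69 mm behind the grasp point.
Start: joints at [-1.194, 0.468, -0.012, 1.603, 0.006, 1.071, -0.056], TCP at [0.265, 0.594, 0.215] pointing down, gripper open.
Joint ranges: [-2.53, 2.53], [-0.31, 2.02], [-1.57, 1.55], [0.28, 2.44], [-1.29, 4.43], [0.15, 1.84], [-2.92, 2.92]. Speed limits (rad/s): [2.57, 2.57, 3.14, 3.14, 3.14, 3.14, 3.14].

### API

Orientations are given as a 3x3 rotation matrix whose columns are the frame's x, y, z axes.
In Python, from station import env, effector, solver, viewer, workorder, search_frame, tip_of gives the robot as it stands. Calls block until the motion is done:
- env.reach(position, orientation): joint-space move of the TCP to a pose.
- env.movel(position, frame=None, rate=0.15): straight line of the TCP; frame=None keeps the orientation; rate is the mean speed in m/s.
- env.goto_joints(angles): joint-space move.
- effector.release() and effector.grasp(squeeze=None): open the fingers fully, or close them until they stop; squeeze is the grip in N (None keeps the last).
- env.pause(seconds).
- solver.inverse_kinematics(position, orientation): joint angles nearest the present ones, or None.
- env.sense(): the state.
- viewer.read_camera(name): name is "scene" or "top" or "wrist"; returns (picture, depth): 400x640x3 uint8, red, green, blue; 400x640 float32, m along the optical axis (not along the pixel's ray), 0 where there is no reading.
- viewer.camera_info(name): a dict with "intrinsics" (3x3 intrinsics, pixels), "dist_coeffs" ([k1, k2, p1, p2, k3] as OpenCV has them; the pictures are not rectified), "eye" and "rotation" of the camera in the world; the wrist camera has in their place "T_tool_cam" (4x4, takes a point from camera to tool coordinates, whose origin is the TCP and whose axes are the flange's). Camera axes: x right, y up, looking along -z (the intrinsics and any distortion apply to the point x, -y, -z); pixel columns grow to the right and rows downward; lengths in m; the calibration is good to about 2 mm. A picture is of the moment at which its call begins: read the wrist's pose just before it. camera_info takes no time and is no camera call.
A pose or a line that the arm cannot do raises env.PlanningError and nothing moves.
- workorder.finish_job(): hands the job in; it is judged then, once.
Trained networks look in the newest picture that a camera, given by its name, has taken for a name from the list of things; names that differ only in an ending like _2 or _b are one class to them, and where a whole thing is asked for, a point or a joint stands for the part that bears it (a point fixed in the world has none). Each returns a list of dicts, best first, with "score" (0 to 1); they miss things now and then, are a little off and sometimes report something else, mostly with a low value. They report only what shows in the picture. A call takes as long as a camera call. They do not tell look-alikes from the thing itself.
- search_frame(camera, name): "at" ([x, y, z] in m, in world coordinates, good to about 4 mm: the middle of the surface that is visible of it).
- tip_of(camera, name): "at" ([x, y, z] in m, in world coordinates, good to about 4 mm: a listed point, or the origin of a listed thing).
The state is a dict: "t": time; "joint_positions": joint angles; "joint_velocities": joint speeds; "tau": joint torques, N m; "ee_pos": TCP position; "tcp_rot": TCP orientation; "wrist_force": force on the tool from outside, world axes, zero at the start; "moment": the same for the moment, N m; "gripper_width": finger opening in m; "grasp_force": force on a finger pad.
Only numpy, scipy, OpenCV 4.12 (cv2) and the standard library are available. Lean on these libraries where they do the work, as an engineer would, in place of code of your own. Each camera call takes 0.05 s, during which the arm holds its last target. There are 200 camera calls.

## Working session

There is one attempt and no reset: what is moved stays moved. The work goes in short steps, each a Python script; the robot and the scene stay as the last script left them, time stands still between calls to the robot, and variables do not carry over. Pictures are saved under pics/ and viewed, at most 10 in all, crops included, and the job is handed in when it is done.

```bash
ls; mkdir -p pics
python3 - <<'E'
from station import env, viewer, search_frame, tip_of
import cv2
for c in("top","scene"):
    p,d=viewer.read_camera(c); cv2.imwrite(f"pics/{c}0.png",p[:,:,::-1])
    i=viewer.camera_info(c); print(c,i)
    for n in("tipped_cell","cell_a","lane","mug","tin","vial"):
        for r in tip_of(c,n)[:5]: print(n,r)
print(env.sense()["t"])
E
```

```text
pics
top {'intrinsics': array([[380.88600956,   0.        , 324.12274048],
       [  0.        , 380.88600956, 203.01722261],
       [  0.        ,   0.        ,   1.        ]]), 'dist_coeffs': array([-0.08884471,  0.        ,  0.        ,  0.        ,  0.        ]), 'eye': array([ 0.37889856, -0.00774263,  1.11302688]), 'rotation': array([[ 2.09870558e-02,  9.84035110e-01, -1.76732693e-01],
       [-9.99779642e-01,  2.07378923e-02, -3.25699208e-03],
       [ 4.60069002e-04,  1.76762103e-01,  9.84253497e-01]])}
tipped_cell {'at': [0.3498, 0.1281, 0.0233], 'score': 0.85}
tipped_cell {'at': [0.4609, -0.1926, 0.0288], 'score': 0.65}
tipped_cell {'at': [0.5701, 0.0392, 0.0314], 'score': 0.55}
tipped_cell {'at': [0.4347, -0.337, 0.0023], 'score': 0.29}
cell_a {'at': [0.5842, -0.0942, 0.0018], 'score': 0.74}
cell_a {'at': [0.6984, -0.0596, -0.0025], 'score': 0.74}
cell_a {'at': [0.5611, 0.1055, 0.0052], 'score': 0.67}
cell_a {'at': [0.6824, -0.1376, -0.0012], 'score': 0.66}
cell_a {'at': [0.5743, -0.0281, 0.0042], 'score': 0.59}
lane {'at': [0.5739, 0.0058, 0.0013], 'score': 0.62}
mug {'at
[... 656 characters left out ...]
078549,  0.54136773]])}
tipped_cell {'at': [0.4588, -0.189, 0.0243], 'score': 0.91}
tipped_cell {'at': [0.3552, 0.1269, 0.0282], 'score': 0.75}
tipped_cell {'at': [0.5688, 0.0367, 0.0297], 'score': 0.71}
cell_a {'at': [0.6852, -0.1399, 0.0022], 'score': 0.79}
cell_a {'at': [0.5846, -0.0937, 0.0044], 'score': 0.76}
cell_a {'at': [0.7029, -0.0537, -0.0017], 'score': 0.7}
cell_a {'at': [0.5598, 0.1049, 0.0073], 'score': 0.62}
cell_a {'at': [0.5755, -0.0271, 0.0049], 'score': 0.59}
lane {'at': [0.5735, 0.006, 0.0005], 'score': 0.79}
mug {'at': [0.4302, -0.3362, -0.0004], 'score': 0.61}
tin {'at': [0.6147, 0.3148, -0.0002], 'score': 0.51}
vial {'at': [0.7503, -0.1799, -0.0026], 'score': 0.53}
0.7
```

Run:
```python
import cv2
p=cv2.imread("pics/top0.png"); cv2.imwrite("pics/top0c.png",cv2.resize(p[60:260,200:440],None,fx=3,fy=3,interpolation=cv2.INTER_CUBIC)[:600,:720])
```

```text
(no output)
```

View pics/top0c.png

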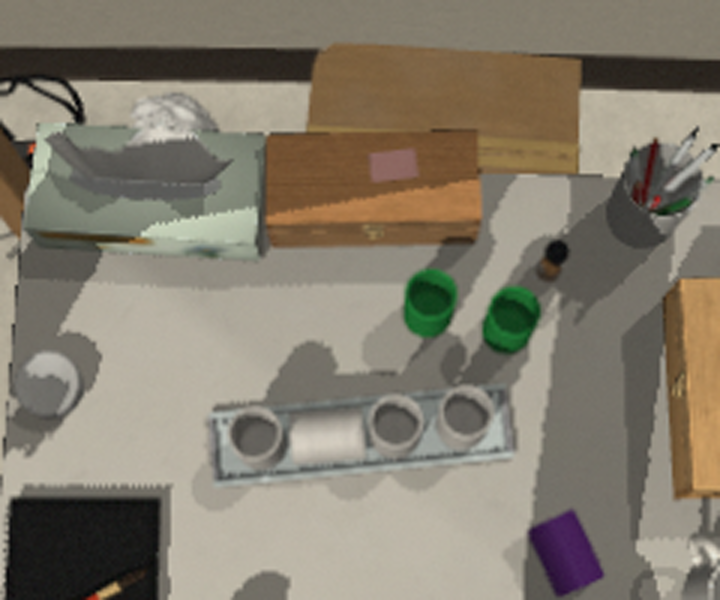

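View pics/scene0.png

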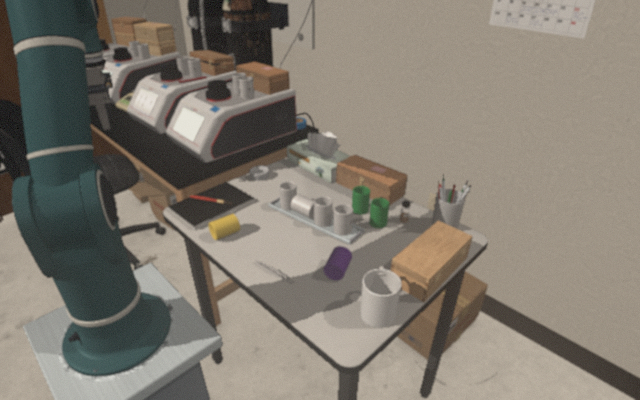

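```bash
cat > h.py <<'E'
from station import env, effector, solver, viewer, search_frame, tip_of
import numpy as np, cv2
from scipy.spatial.transform import Rotation as R
def tool(yaw, tilt):
    """tool y = Rz(yaw)*x-ish: body leans by tilt toward horizontal azimuth yaw; closing axis perpendicular to it."""
    back=np.array([np.sin(tilt)*np.cos(yaw),np.sin(tilt)*np.sin(yaw),np.cos(tilt)])
    z=-back; y=np.array([np.sin(yaw),-np.cos(yaw),0]); 
    return np.column_stack([np.cross(y,z),y,z])
def flip(M): return M@np.diag([-1,-1,1])
def cloud(name):
    """picture, world points 400x640x3 (nan where no reading)"""
    s=env.sense(); p,d=viewer.read_camera(name); i=viewer.camera_info(name)
    v,u=np.mgrid[0:400,0:640]
    n=cv2.undistortPoints(np.stack([u,v],-1).reshape(-1,1,2).astype(float),i["intrinsics"],i["dist_coeffs"]).reshape(400,640,2)
    c=np.dstack([n[...,0]*d,-n[...,1]*d,-d]); c[d<=0]=np.nan
    if "eye" in i: return p,c@i["rotation"].T+i["eye"]
    T=np.array(i["T_tool_cam"]); c=c@T[:3,:3].T+T[:3,3]
    return p,c@np.array(s["tcp_rot"]).T+s["ee_pos"]
def tcp(grasp,M): return np.asarray(grasp)+0.019*M[:,2]
def save(n,p): cv2.imwrite(f"pics/{n}.png",p[:,:,::-1])
E
python3 - <<'E'
from h import *
yaw=np.pi/2+0.1
print(viewer.camera_info("wrist")["T_tool_cam"].round(3))
for name,g,yw,t in (("grasp",[.57,.038,.032],yaw,.35),("look",[.57,.038,.25],yaw,.35),("look0",[.57,.038,.25],yaw,.0),("stand",[.474,-.01,.042],np.pi,1.22),("standup",[.474,-.01,.2],np.pi,1.22),("mid",[.474,0,.25],3*np.pi/4,.8),("mid0",[.474,0,.25],np.pi/2+.1,.8)):
    for f in(0,1):
        M=tool(yw,t); M=flip(M) if f else M
        q=solver.inverse_kinematics(tcp(g,M),M); print(name,f,None if q is None else np.round(q,2))
p=cv2.imread("pics/scene0.png"); a=cv2.resize(p[160:250,250:400],None,fx=5,fy=5,interpolation=cv2.INTER_CUBIC); cv2.imwrite("pics/s0c.png",a)
E
```

```text
[[ 0.001  0.971  0.239  0.067]
 [ 1.    -0.001 -0.     0.   ]
 [-0.     0.239 -0.971 -0.169]
 [ 0.     0.     0.     1.   ]]
grasp 0 [-0.67  0.7   0.47  1.93  0.08  0.64 -0.25]
grasp 1 [-0.24  0.66 -0.09  1.9   0.6   0.76  2.45]
look 0 [-0.75  0.37  0.56  1.82  0.18  1.05 -0.21]
look 1 [-0.23  0.35 -0.1   1.78  0.42  1.12  2.71]
look0 0 [-0.55  0.34  0.54  1.81 -0.2   1.05  0.16]
look0 1 [-1.05  0.66  1.36  1.84 -0.69  1.23 -2.52]
stand 0 None
stand 1 None
standup 0 None
standup 1 None
mid 0 [-0.98  0.07  0.45  2.37  1.11  0.85 -0.59]
mid 1 [-0.38  0.09 -0.18  2.34  1.14  0.9   2.53]
mid0 0 [-1.08  0.37  0.68  2.06  0.58  1.14 -0.65]
mid0 1 [-0.38  0.34 -0.17  2.02  0.79  1.32  2.28]
```

View pics/s0c.png

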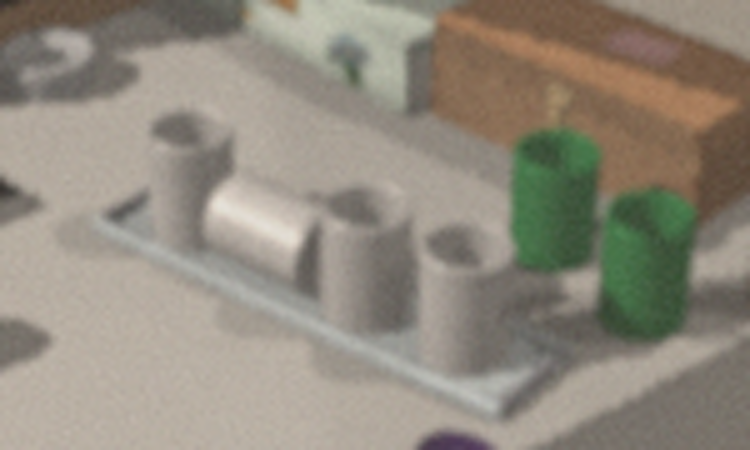

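```bash
cat > plan.py <<'E'
from h import *
import itertools
p,P=cloud("top"); pts=P[60:330,150:560].reshape(-1,3); pts=pts[np.isfinite(pts).all(1)&(pts[:,2]>.008)&(pts[:,2]<.3)&(abs(pts[:,1])<.42)&(pts[:,0]>.25)]
pts=np.vstack([pts*[1,1,k] for k in(1,.75,.5,.25)])   # fill columns downward
np.save("obs.npy",pts)
L=np.array([.574,.006]); ly=.11; Rl=np.array([[np.cos(ly),-np.sin(ly)],[np.sin(ly),np.cos(ly)]])
def clear(g,M,m=.008):
    q=(pts-g)@M; b=-q[:,2]
    c=(b>.069-m)&(b<.2)&(abs(q[:,0])<.0375+m)&(abs(q[:,1])<.0945+m)
    c|=(b>=.2)&(b<.35)&(np.hypot(q[:,0],q[:,1])<.06)
    c|=(b>-.022)&(b<.069)&(abs(q[:,0])<.01+m)&(abs(q[:,1])<.064+m)
    low=g[2]-.0375*np.hypot(M[2,0],0)+.069*(-M[2,2])
    return c.sum(), low
if __name__=="__main__":
    out=[]
    for lx,yy,yw,t in itertools.product((-.085,-.11,-.135),(-.05,-.025,0,.025,.05),np.arange(0,2*np.pi,np.pi/12),(1.22,1.1,1.0)):
        xy=L+Rl@[lx,yy]; g=np.r_[xy,.04]
        M=tool(yw,t); n,low=clear(g,M)
        if n>3: continue
        for f in(0,1):
            F=flip(M) if f else M
            q=solver.inverse_kinematics(tcp(g,F),F)
            if q is not None: out.append((t,lx,yy,round(np.degrees(yw)),f,n,round(low,3),np.round(q,2).tolist()))
    out.sort(key=lambda o:-o[0])
    print(len(out)); [print(o) for o in out[:12]+out[12::max(1,len(out)//25)]]
E
python3 plan.py
```

```text
172
(1.22, -0.11, -0.05, 120, 0, np.int64(2), np.float64(0.028), [-1.15, 1.07, 0.55, 2.32, 1.3, 0.71, -1.6])
(1.22, -0.11, -0.05, 120, 1, np.int64(2), np.float64(0.028), [-0.62, 0.93, -0.01, 2.3, 1.5, 1.22, 1.48])
(1.22, -0.11, -0.025, 120, 0, np.int64(0), np.float64(0.028), [-1.17, 1.05, 0.52, 2.3, 1.22, 0.75, -1.54])
(1.22, -0.11, -0.025, 120, 1, np.int64(0), np.float64(0.028), [-0.65, 0.93, -0.05, 2.27, 1.44, 1.25, 1.51])
(1.22, -0.11, 0, 225, 0, np.int64(2), np.float64(0.028), [0.18, 1.03, 0.43, 2.41, 4.37, 1.65, -1.46])
(1.22, -0.11, 0, 225, 1, np.int64(2), np.float64(0.028), [0.18, 1.03, 0.43, 2.41, 4.37, 1.65, 1.68])
(1.22, -0.11, 0.025, 225, 0, np.int64(0), np.float64(0.028), [0.32, 0.98, 0.21, 2.43, 4.35, 1.47, -1.38])
(1.22, -0.11, 0.025, 225, 1, np.int64(0), np.float64(0.028), [0.32, 0.98, 0.21, 2.43, 4.35, 1.47, 1.76])
(1.22, -0.11, 0.025, 240, 0, np.int64(1), np.float64(0.028), [1.17, 1.1, -0.67, 2.23, -1.21, 0.64, -1.71])
(1.22, -0.11, 0.025, 240, 1, np.int64(1), np.float64(0.028), [1.16, 1.09, -0.65, 2.23, -1.22, 0.65, 1.44])
(1.22, -0.11, 0.025, 255, 0, np.int64(0), n
[... 2315 characters left out ...]
), np.float64(0.046), [-1.1, 0.89, 0.58, 2.42, 1.4, 0.55, -1.57])
(1.0, -0.135, -0.025, 120, 0, np.int64(0), np.float64(0.046), [-1.12, 0.87, 0.53, 2.39, 1.3, 0.6, -1.5])
(1.0, -0.135, -0.025, 270, 0, np.int64(0), np.float64(0.046), [0.01, 0.97, 0.66, 2.03, -1.21, 1.58, -1.6])
(1.0, -0.135, 0, 240, 0, np.int64(0), np.float64(0.046), [1.15, 0.92, -0.66, 2.28, -1.15, 0.53, -1.86])
(1.0, -0.135, 0.025, 105, 0, np.int64(0), np.float64(0.046), [-1.16, 0.89, 0.54, 2.2, 0.71, 0.77, -1.1])
(1.0, -0.135, 0.025, 255, 0, np.int64(0), np.float64(0.046), [0.5, 0.78, -0.01, 2.21, -1.24, 1.03, -1.74])
(1.0, -0.135, 0.05, 255, 0, np.int64(0), np.float64(0.046), [0.65, 0.79, -0.23, 2.23, -1.21, 0.88, -1.78])
```

Run:
```python
from h import *
M=tool(np.pi/2+.1,.35); env.reach(tcp([.57,.038,.24],M),M)
p,P=cloud("wrist"); save("w1",p); np.save("w1.npy",P)
for n in("tipped_cell","cell_a","lane"): print(n,tip_of("wrist",n)[:4])
m=(P[...,2]>.042)&(P[...,2]<.062)&(abs(P[...,0]-.57)<.05)&(abs(P[...,1]-.038)<.05)
print(m.sum(),env.sense()["t"],np.argwhere(m).min(0),np.argwhere(m).max(0))
```

```text
tipped_cell [{'at': [0.4563, -0.192, 0.0253], 'score': 0.97}, {'at': [0.5701, 0.0363, 0.0263], 'score': 0.65}, {'at': [0.3507, 0.1239, 0.0227], 'score': 0.56}]
cell_a [{'at': [0.5848, -0.0956, 0.0063], 'score': 0.94}, {'at': [0.5592, 0.1019, 0.0043], 'score': 0.74}, {'at': [0.6874, -0.1346, 0.0016], 'score': 0.67}, {'at': [0.5756, -0.0242, 0.0025], 'score': 0.56}]
lane []
3064 3.2167 [ 71 293] [175 335]
```

View pics/w1.png

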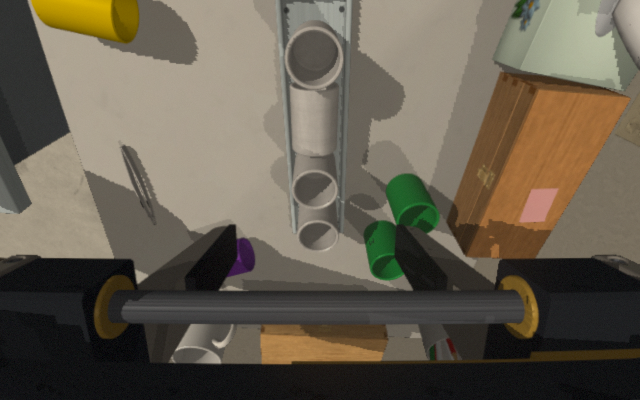

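```bash
cat > fit.py <<'E'
from h import *
from scipy.optimize import least_squares
def ring(P,c):
    Q=P.reshape(-1,3); Q=Q[np.isfinite(Q).all(1)]
    Q=Q[(np.hypot(*(Q[:,:2]-c).T)<.033)&(Q[:,2]>.066)&(Q[:,2]<.082)]
    r=least_squares(lambda v:(np.hypot(*(Q[:,:2]-v).T)-.0205),c,loss="soft_l1",f_scale=.003).x
    return r.round(4),len(Q),np.median(Q[:,2]).round(4)
def lying(P,c=(.57,.037)):
    Q=P.reshape(-1,3); Q=Q[np.isfinite(Q).all(1)]
    Q=Q[(abs(Q[:,0]-c[0])<.035)&(abs(Q[:,1]-c[1])<.03)&(Q[:,2]>.035)&(Q[:,2]<.07)]
    def f(v):
        d=np.array([np.sin(-v[1]),np.cos(v[1]),0]); w=Q-[v[0],c[1],v[2]]
        return np.linalg.norm(w-np.outer(w@d,d),axis=1)-.025
    s=least_squares(f,[c[0],.1,.029],loss="soft_l1",f_scale=.002); return s.x.round(4),len(Q),np.abs(s.fun).mean().round(4)
if __name__=="__main__":
    W=np.load("w1.npy"); T=cloud("top")[1]
    for n,P in(("w",W),("t",T)):
        print(n,lying(P),[ring(P,np.array(c)) for c in((.5845,-.094),(.5755,-.027),(.560,.104))])
        Q=P.reshape(-1,3); Q=Q[np.isfinite(Q).all(1)]
        k=(abs(Q[:,0]-.57)<.008)&(Q[:,2]>.047)&(Q[:,2]<.06)&(abs(Q[:,1]-.037)<.06); print(np.percentile(Q[k,1],[0,1,5,50,95,99,100]).round(4),k.sum())
        d=Q[(abs(Q[:,0]-.47)<.03)&(abs(Q[:,1])<.04)]; print("desk",np.median(d[:,2]).round(4))
E
python3 fit.py
```

```text
w (array([0.5677, 0.1037, 0.0281]), 2515, np.float64(0.0005)) [(array([ 0.5848, -0.0893]), 507, np.float64(0.0715)), (array([ 0.5747, -0.0242]), 591, np.float64(0.0718)), (array([0.561 , 0.1053]), 916, np.float64(0.0725))]
[-0.0039 -0.0031 -0.0006  0.042   0.083   0.0884  0.0911] 1178
desk -0.0009
t (array([0.5663, 0.1017, 0.0289]), 208, np.float64(0.0012)) [(array([ 0.5831, -0.0912]), 81, np.float64(0.073)), (array([ 0.5733, -0.0254]), 81, np.float64(0.0728)), (array([0.5606, 0.1076]), 9, np.float64(0.0746))]
[-0.0011  0.0044  0.0047  0.0272  0.0537  0.0672  0.0675] 100
desk 0.0006
```

Run:
```python
from h import *
M=tool(np.pi/2+.103,.35); g=np.array([.5668,.043,.036])
env.movel(tcp(g,M)-.09*M[:,2],M,rate=.2); env.movel(tcp(g,M),M,rate=.08)
s=env.sense(); print(s["ee_pos"],s["wrist_force"])
effector.grasp(30); s=env.sense(); print(s["gripper_width"],s["grasp_force"],s["wrist_force"])
env.movel(np.array(s["ee_pos"])+[0,0,.02],rate=.08); env.movel(tcp([.5668,.043,.22],M),rate=.15)
s=env.sense(); print(s["t"],s["gripper_width"],s["grasp_force"],s["wrist_force"])
p,P=cloud("scene"); save("s2",cv2.resize(p[80:260,200:440],None,fx=3,fy=3,interpolation=cv2.INTER_CUBIC))
W=cloud("wrist"); save("w2",W[0])
for c in((.5845,-.092),(.5755,-.025),(.560,.104)):
    from fit import ring; print(ring(W[1],np.array(c)))
```

```text
[0.56786056 0.03687608 0.0185493 ] [-0.58933986  0.13337872 -0.36779385]
0.049726499802360456 29.999275964219123 [-0.0217535   0.00620569  0.74397101]
7.6667 0.049519954408218624 30.000873460667208 [-1.10799431 -0.42246597 -1.91384698]
(array([ 0.5845, -0.092 ]), 0, np.float64(nan))
(array([ 0.5755, -0.025 ]), 0, np.float64(nan))
(array([0.561 , 0.1054]), 1024, np.float64(0.0725))
  return _methods._mean(a, axis=axis, dtype=dtype,
  ret = ret.dtype.type(ret / rcount)
```

View pics/s2.png

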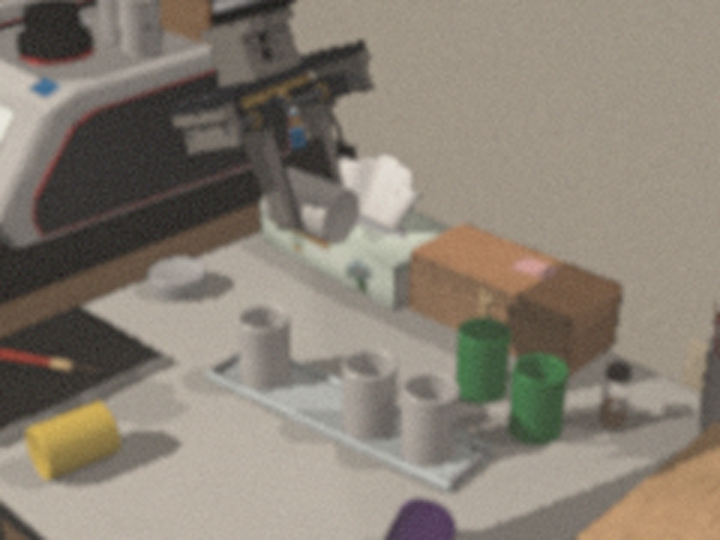

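View pics/w2.png

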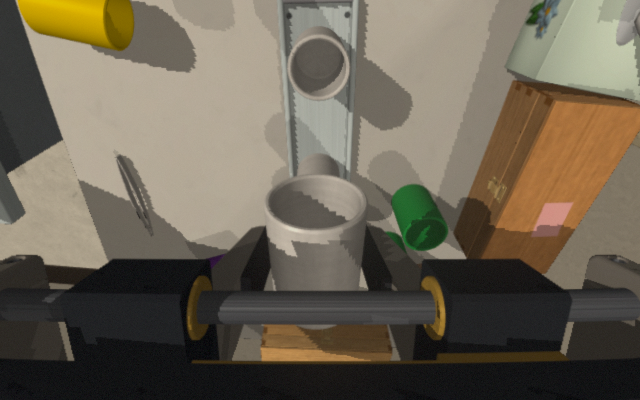

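```bash
cat > incell.py <<'E'
from h import *
from scipy.optimize import least_squares
def incell():
    """cell axis in tool coordinates from the wrist camera: (z at x=0, slope), rim x"""
    s=env.sense(); p,P=cloud("wrist"); M=np.array(s["tcp_rot"]); Q=(P.reshape(-1,3)-s["ee_pos"])@M
    Q=Q[np.isfinite(Q).all(1)&(abs(Q[:,1])<.024)&(Q[:,0]>-.05)&(Q[:,0]<.06)&(Q[:,2]<.02)&(Q[:,2]>-.06)]
    def f(v):
        d=np.array([np.cos(v[1]),0,np.sin(v[1])]); w=Q-[0,0,v[0]]
        return np.linalg.norm(w-np.outer(w@d,d),axis=1)-.025
    r=least_squares(f,[-.012,.35],loss="cauchy",f_scale=.001)
    k=abs(f(r.x))<.002; d=np.array([np.cos(r.x[1]),0,np.sin(r.x[1])]); a=Q[k]@d
    return r.x,k.sum(),len(Q),np.percentile(a,[1,5,50,95,99]).round(4)
if __name__=="__main__":
    print(incell())
    M=tool(np.pi/2+.103,.35); g=np.array([.5668,.043,.036]); c=np.array([.5668,.039,.029])
    print("ideal",(c-tcp(g,M))@M, np.array([-np.sin(.103),np.cos(.103),0])@M)
E
python3 incell.py
```

```text
(array([-0.0108178 , -0.35752305]), np.int64(7139), 10721, array([-0.0298, -0.0043,  0.0213,  0.0373,  0.0378]))
ideal [-0.00133729 -0.00041127 -0.01106007] [ 9.39372713e-01 -8.26535048e-17 -3.42897807e-01]
```

```bash
cat > plan2.py <<'E'
from plan import *
off=np.array([-.0011,0,-.0104]); tl=.3575-np.pi/2
best=[]
for lx,yy,az in itertools.product((-.085,-.1,-.115,-.13),(-.02,0,.02,.04,.06),np.radians(np.arange(215,285,7.5))):
    M=tool(az-np.pi,tl); C=np.r_[L+Rl@[lx,yy],.0365]; T=C-M@off; g=T-.019*M[:,2]
    m=max([k for k in(0,.005,.01,.015,.02,.025,.03) if clear(g,M,k)[0]<=2],default=-1)
    if m<.005: continue
    q=solver.inverse_kinematics(T,M); q2=solver.inverse_kinematics(T+[0,0,.15],M)
    if q is None or q2 is None: continue
    best.append((m,lx,yy,round(np.degrees(az),1),round(clear(g,M)[1],3),np.round(q,2).tolist(),np.round(q2,2).tolist(),C.round(3).tolist()))
best.sort(key=lambda b:-b[0]); [print(b) for b in best[:12]]
E
python3 plan2.py
```

```text
(0.02, -0.13, 0.06, np.float64(260.0), np.float64(0.03), [0.82, 0.98, -0.38, 2.11, -1.01, 0.98, 1.32], [0.05, 0.64, 0.53, 2.22, -1.27, 1.61, 1.34], [0.438, 0.051, 0.036])
(0.015, -0.115, 0.04, np.float64(237.5), np.float64(0.03), [1.28, 1.18, -0.78, 2.28, -1.21, 0.49, 1.47], [1.31, 0.74, -0.88, 2.35, -1.23, 0.71, 1.15], [0.455, 0.033, 0.036])
(0.015, -0.115, 0.06, np.float64(237.5), np.float64(0.03), [1.32, 1.25, -0.86, 2.31, -1.22, 0.38, 1.49], [1.43, 0.89, -1.09, 2.37, -1.13, 0.5, 1.06], [0.453, 0.053, 0.036])
(0.015, -0.13, 0.04, np.float64(237.5), np.float64(0.03), [1.3, 1.17, -0.77, 2.3, -1.21, 0.5, 1.48], [1.34, 0.73, -0.88, 2.37, -1.22, 0.72, 1.15], [0.44, 0.031, 0.036])
(0.015, -0.13, 0.04, np.float64(260.0), np.float64(0.03), [0.83, 0.97, -0.36, 2.09, -0.98, 1.02, 1.3], [0.07, 0.66, 0.55, 2.19, -1.25, 1.64, 1.34], [0.44, 0.031, 0.036])
(0.015, -0.13, 0.04, np.float64(267.5), np.float64(0.03), [0.34, 0.95, 0.18, 2.04, -1.16, 1.42, 1.48], [0.11, 0.67, 0.47, 2.11, -1.15, 1.65, 1.32], [0.44, 0.031, 0.036])
(0.015, -0.13, 0.06, np.float64(245.0), np.float64(0.03), [1.08, 1.06, -0
[... 249 characters left out ...]
438, 0.051, 0.036])
(0.01, -0.1, 0.02, np.float64(230.0), np.float64(0.03), [0.15, 1.01, 0.43, 2.37, 4.43, 1.62, 1.66], [1.62, 1.17, -1.33, 2.37, -0.53, 0.2, 0.49], [0.472, 0.015, 0.036])
(0.01, -0.1, 0.04, np.float64(237.5), np.float64(0.03), [1.25, 1.18, -0.79, 2.26, -1.23, 0.49, 1.46], [1.28, 0.75, -0.88, 2.32, -1.24, 0.7, 1.13], [0.47, 0.035, 0.036])
(0.01, -0.115, 0.04, np.float64(245.0), np.float64(0.03), [1.12, 1.07, -0.64, 2.21, -1.11, 0.69, 1.36], [0.93, 0.6, -0.45, 2.28, -1.24, 1.04, 1.18], [0.455, 0.033, 0.036])
(0.01, -0.115, 0.04, np.float64(252.5), np.float64(0.03), [0.91, 0.99, -0.43, 2.14, -1.09, 0.91, 1.34], [0.54, 0.57, -0.01, 2.22, -1.24, 1.3, 1.22], [0.455, 0.033, 0.036])
```

Run:
```python
from h import *
import incell
off=np.array([-.0011,0,-.0104]); tl=.3575-np.pi/2
az=np.radians(252.5); C=np.array([.439,.042,.0365])
M=tool(az-np.pi,tl); T=C-M@off
M1=tool(np.radians(85),-.4); env.reach([.5,.04,.28],M1)
s=env.sense(); print(s["t"],np.round(s["joint_positions"],2))
env.reach(T+[0,0,.13],M); s=env.sense(); print(s["t"],np.round(s["joint_positions"],2),s["gripper_width"],s["ee_pos"],T)
print(incell.incell())
p,P=cloud("scene"); save("s3",cv2.resize(p[100:300,150:420],None,fx=2.9,fy=2.9))
```

```text
8.5667 [-0.31  0.16  0.48  1.95 -0.52  1.13  0.32]
9.75 [ 0.74  0.62 -0.25  2.25 -1.19  1.16  1.23] 0.04974131364827665 [0.44246936 0.05246893 0.16358202] [0.44204536 0.05165866 0.03389114]
(array([-0.01199757, -0.35602055]), np.int64(7298), 10838, array([-0.0312, -0.0055,  0.0199,  0.0358,  0.0363]))
```

View pics/s3.png

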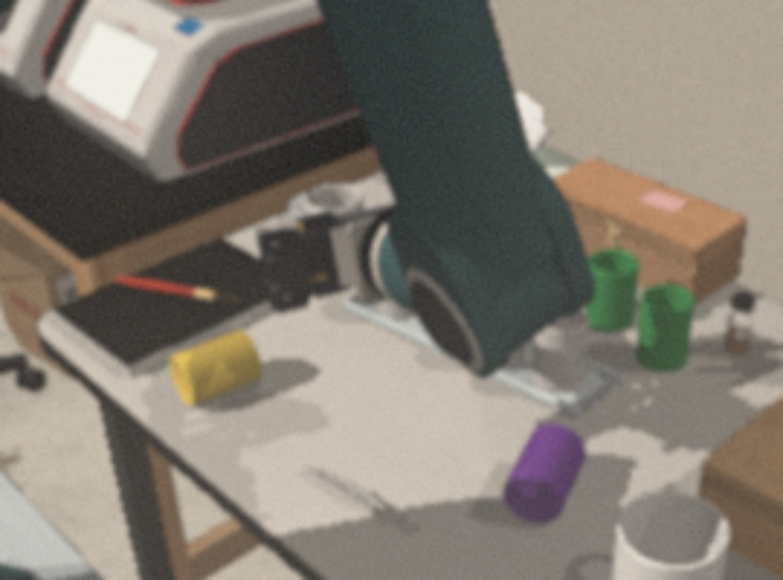

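Run:
```python
from h import *
obs=np.load("obs.npy"); s=env.sense(); M=np.array(s["tcp_rot"])
from scipy.spatial import cKDTree
for cam in("scene","top"):
    p,P=cloud(cam); Q=P.reshape(-1,3); Q=Q[np.isfinite(Q).all(1)]
    Q=Q[(Q[:,2]>.105)&(Q[:,2]<.6)&(Q[:,0]>.2)&(Q[:,0]<.62)&(abs(Q[:,1])<.4)]
    Q=Q-[0,0,.13]; k=Q[:,2]<.06
    print(cam,len(Q),"lowest",Q[np.argsort(Q[:,2])[:1]].round(3),np.percentile(Q[:,2],[0,.5,2,5]).round(3))
    for y0 in np.arange(-.35,.15,.05):
        a=Q[(Q[:,1]>=y0)&(Q[:,1]<y0+.05)]
        if len(a): print(round(y0,2),len(a),"zmin",a[:,2].min().round(3),"x",a[a[:,2].argmin(),0].round(3),"xr",a[:,0].min().round(2),a[:,0].max().round(2))
    d,_=cKDTree(obs).query(Q); i=d.argmin(); print("near",d[i].round(3),Q[i].round(3))
```

```text
scene 14384 lowest [[ 0.358 -0.034  0.041]] [0.041 0.055 0.065 0.086]
-0.3 10476 zmin 0.1 x 0.321 xr 0.2 0.39
-0.25 2300 zmin 0.097 x 0.323 xr 0.2 0.32
-0.2 85 zmin 0.084 x 0.355 xr 0.3 0.36
-0.15 267 zmin 0.067 x 0.365 xr 0.34 0.39
-0.1 355 zmin 0.046 x 0.377 xr 0.33 0.39
-0.05 718 zmin 0.041 x 0.358 xr 0.31 0.44
-0.0 80 zmin 0.053 x 0.461 xr 0.34 0.46
0.05 103 zmin 0.048 x 0.455 xr 0.42 0.46
near 0.015 [0.465 0.04  0.069]
top 9546 lowest [[0.429 0.039 0.001]] [0.001 0.004 0.008 0.055]
-0.3 501 zmin 0.145 x 0.388 xr 0.28 0.4
-0.25 3316 zmin 0.132 x 0.4 xr 0.22 0.4
-0.2 2139 zmin 0.111 x 0.414 xr 0.22 0.42
-0.15 788 zmin 0.05 x 0.491 xr 0.34 0.49
-0.1 1143 zmin 0.047 x 0.486 xr 0.33 0.5
-0.05 971 zmin 0.045 x 0.395 xr 0.31 0.5
-0.0 517 zmin 0.001 x 0.429 xr 0.34 0.48
0.05 171 zmin 0.002 x 0.434 xr 0.4 0.46
near 0.015 [0.464 0.037 0.071]
```

Run:
```python
from h import *
off=np.array([-.0015,0,-.011]); tl=.3568-np.pi/2
M=tool(np.radians(252.5)-np.pi,tl); T=np.array([.439,.042,.038])-M@off
env.movel(T+[0,0,.03],M,rate=.12); env.pause(.3); f0=np.array(env.sense()["wrist_force"]); print(f0)
env.movel(T,M,rate=.04); z=T.copy()
for k in range(7):
    env.pause(.15); s=env.sense(); f=np.array(s["wrist_force"])-f0; print(s["ee_pos"].round(4) if hasattr(s["ee_pos"],"round") else s["ee_pos"],f.round(2))
    if f[2]>3: break
    z=z-[0,0,.001]; env.movel(z,M,rate=.02)
effector.release(); env.pause(.3); s=env.sense(); print(s["t"],s["gripper_width"],s["grasp_force"])
env.movel(np.array(s["ee_pos"])-.1*M[:,2],M,rate=.15)
p,P=cloud("wrist"); save("w4",p); np.save("w4.npy",P); print(tip_of("wrist","tipped_cell")[:3]); print(env.sense()["t"])
```

```text
[-0.12158182  0.56496035 -2.81295631]
[0.4424 0.0523 0.0358] [-0.08 -0.54  0.3 ]
[0.4423 0.0523 0.0346] [-0.78 -1.01  0.44]
[0.4423 0.0523 0.0336] [-0.59 -0.35  0.51]
[0.4423 0.0524 0.0332] [-1.31 -3.59  7.06]
14.525 0.09206559260287411 0.0
[{'at': [0.3516, 0.1255, 0.0218], 'score': 0.89}, {'at': [0.4405, 0.0474, 0.0321], 'score': 0.81}]
15.4417
```

View pics/w4.png

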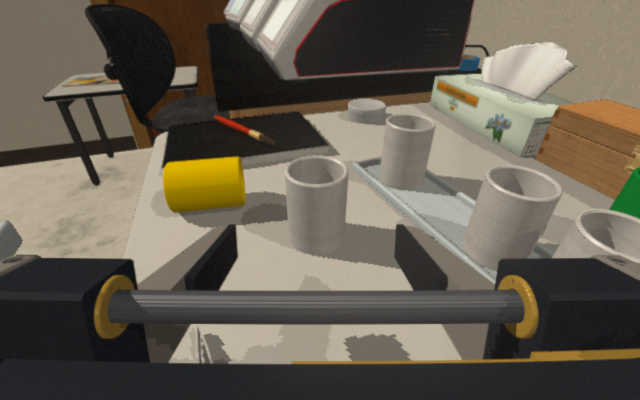

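Run:
```python
from h import *
from fit import ring
s=env.sense(); env.movel(np.array(s["ee_pos"])+[0,-.0,.15],rate=.2)
M=tool(np.pi/2+.11,0.0); env.reach([.50,.0,.30],M)
print(np.round(env.sense()["joint_positions"],2))
for cam in("wrist","top"):
    p,P=cloud(cam); 
    if cam=="wrist": save("w5",p); np.save("w5.npy",P)
    for c in((.44,.045),(.5845,-.092),(.5755,-.025),(.560,.105)): print(cam,ring(P,np.array(c)))
    print(tip_of(cam,"tipped_cell")[:4])
    Q=P.reshape(-1,3); print([np.nanmedian(Q[(abs(Q[:,0]-x)<.012)&(abs(Q[:,1]-y)<.012),2]).round(4) for x,y in((.568,.039),(.5,.05))])
print(env.sense()["t"])
```

```text
[ 0.43  0.18 -0.55  1.83  0.1   1.16 -0.05]
wrist (array([0.4383, 0.0424]), 335, np.float64(0.0686))
wrist (array([ 0.5846, -0.0902]), 375, np.float64(0.0721))
wrist (array([ 0.5747, -0.0248]), 389, np.float64(0.0721))
wrist (array([0.5611, 0.1049]), 450, np.float64(0.0724))
[{'at': [0.4456, 0.042, 0.0333], 'score': 0.84}, {'at': [0.3506, 0.1224, 0.0245], 'score': 0.83}]
[np.float64(0.4052), np.float64(-0.0011)]
top (array([0.44 , 0.045]), 0, np.float64(nan))
top (array([ 0.5833, -0.0942]), 19, np.float64(0.0725))
top (array([ 0.5755, -0.025 ]), 0, np.float64(nan))
top (array([0.558 , 0.1082]), 49, np.float64(0.0729))
[{'at': [0.4619, -0.1926, 0.0266], 'score': 0.96}, {'at': [0.3497, 0.1275, 0.0258], 'score': 0.56}, {'at': [0.5653, 0.1051, 0.007], 'score': 0.3}]
[np.float64(nan), np.float64(0.6575)]
17.625
  return _methods._mean(a, axis=axis, dtype=dtype,
  ret = ret.dtype.type(ret / rcount)
  return np.nanmean(a, axis, out=out, keepdims=keepdims)
```

View pics/w5.png

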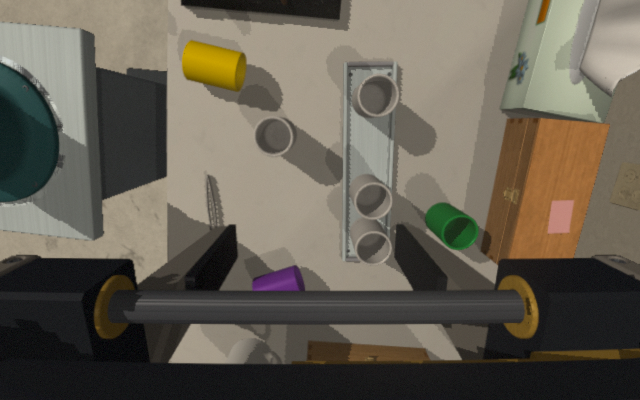

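Run:
```python
import numpy as np
from scipy.optimize import minimize
for f in("w1","w5"):
    Q=np.load(f+".npy").reshape(-1,3); Q=Q[np.isfinite(Q).all(1)]
    Q=Q[(abs(Q[:,0]-.57)<.06)&(abs(Q[:,1]-.01)<.15)&(Q[:,2]>.0055)&(Q[:,2]<.0115)]
    def cost(v):
        n=np.array([np.cos(v[1]),np.sin(v[1])]); u=(Q[:,:2]-[.57,.04])@n-v[0]
        return np.minimum(abs(abs(u)-.034),.006).sum()
    b=min((minimize(cost,[x,a],method="Nelder-Mead",options=dict(initial_simplex=[[x,a],[x+.004,a],[x,a+.03]])) for x in(-.008,-.004,0,.004) for a in(.09,.11,.13)),key=lambda r:r.fun)
    n=np.array([np.cos(b.x[1]),np.sin(b.x[1])]); u=(Q[:,:2]-[.57,.04])@n-b.x[0]
    d=np.array([-n[1],n[0]]); c0=np.array([.57,.04])+b.x[0]*n
    print(f,len(Q),b.x.round(4),"hist",np.histogram(u,np.arange(-.05,.051,.005))[0])
    for c in((.5846,-.0898),(.5747,-.0245),(.561,.105),(.567,.039)):
        w=np.array(c)-c0; print((w@n).round(4),(w@d).round(4),end="; ")
    m=(np.array([.5747,-.0245])+[.561,.105])/2; w=m-c0; print("target on line",(c0+d*(w@d)).round(4))
```

```text
w1 3894 [-0.001   0.1188] hist [  0   0 357 839   1  36 120 176 206 222 224 193 139 110  30   3 850 388
   0   0]
0.0001 -0.1306; -0.002 -0.0646; -0.0002 0.0656; -0.0021 -0.0006; target on line [0.5689 0.0404]
w5 2824 [-0.0013  0.1207] hist [  0   0 283 541  33  49  46  89 173 196 216 224 198 167  48  16 364 181
   0   0]
0.0001 -0.1306; -0.0018 -0.0646; 0.0001 0.0656; -0.0018 -0.0006; target on line [0.5687 0.0404]
```

Run:
```python
from h import *
M=tool(np.pi/2+.119,0.0); a=np.array([.4385,.0422,.031])
env.reach(a+[0,0,.12],M); env.movel(a,M,rate=.08); env.pause(.1); s=env.sense(); print(np.round(s["ee_pos"],4),np.round(s["wrist_force"],2))
effector.grasp(30); s=env.sense(); zp=s["ee_pos"][2]; print(s["gripper_width"],zp)
env.movel(a+[0,0,.13],M,rate=.12)
b=np.array([.5688,.0403,zp+.004+.003])
env.movel(b+[0,0,.12],M,rate=.15); env.movel(b+[0,0,.02],M,rate=.1); env.pause(.3); f0=np.array(env.sense()["wrist_force"])
env.movel(b,M,rate=.03); z=b.copy()
for k in range(8):
    env.pause(.15); s=env.sense(); f=np.array(s["wrist_force"])-f0; print(np.round(s["ee_pos"],4),f.round(2))
    if f[2]>3: break
    z=z-[0,0,.0007]; env.movel(z,M,rate=.02)
effector.release(); env.pause(.3); s=env.sense(); print(s["t"],s["gripper_width"])
env.movel(np.array(s["ee_pos"])+[0,0,.12],M,rate=.1); 
M=tool(np.pi/2+.119,.35); env.reach(tcp([.57,.02,.28],M),M)
from fit import ring
p,P=cloud("wrist"); save("w6",p)
for c in((.5688,.0403),(.5845,-.092),(.5755,-.025),(.560,.105)): print(ring(P,np.array(c)))
print(env.sense()["t"])
```

```text
[0.4388 0.0422 0.0314] [-0.28 -0.89  0.66]
0.05001166373241377 0.03102785134481035
[0.5689 0.0403 0.0382] [-1.09  0.72 -0.39]
[0.5688 0.0403 0.0373] [-1.19  0.31  0.28]
[0.5688 0.0403 0.0366] [-1.21  1.13 -0.85]
[0.5688 0.0403 0.0359] [-1.31  1.26 -0.16]
[0.5688 0.0403 0.0352] [-0.79  0.62 -0.68]
[0.5689 0.0403 0.035 ] [-4.28 -0.43  8.46]
28.5167 0.0921469726549311
(array([0.5679, 0.0414]), 601, np.float64(0.0724))
(array([ 0.5847, -0.0896]), 438, np.float64(0.0716))
(array([ 0.5747, -0.0243]), 518, np.float64(0.072))
(array([0.561 , 0.1052]), 724, np.float64(0.0725))
30.425
```

View pics/w6.png

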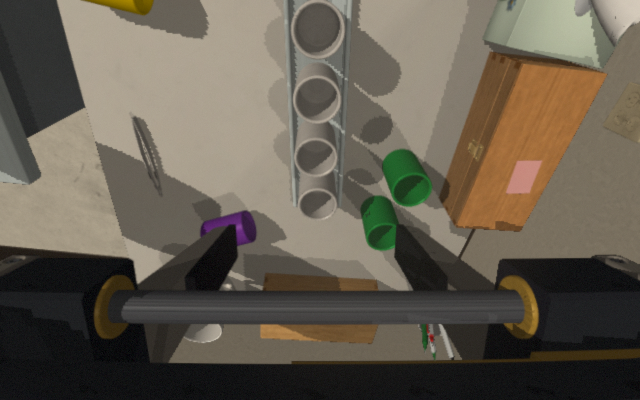

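The picture shows the cell standing mouth up in the lane at about (317,98). It is evenly spaced between its neighbours at (318,28) and (316,155), and the rim heights match. I'm handing the job in.

```bash
python3 -c "
from station import workorder; print(workorder.finish_job())"
```

```text
the job is handed in; nothing more can be done
None
```

The tipped cell was stood mouth up on the desk in front of the lane, released, regrasped from above and set down in the lane gap; the last wrist picture shows it upright, about 1 mm off the lane's centre line, at least 14 mm clear of its neighbours, which had not measurably moved. The job is handed in, but no verdict came back.

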